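Set the under-sink water heater to its third heat mark

TASK

With a fingertip, turn the knurled dial of the under-sink water heater clockwise until it clicks in at the third heat mark (the one with three dots) without letting it run on to the fourth, then press the heater's start button fully down once the dial is set and take the hand away. Grasp and lift nothing, and leave the other things in the drip tray where they are.

Things in the scene. Friction and masses are not known exactly. Their poses are not given: they have to be found in the camera images.
- heater: white plastic water heater, 250 (its x) x 200 (its y) x 85 mm on 6 mm feet, fixed to the tray, flat top 91 mm above its underside; origin at the centre of its underside, z up. Its yaw varies by up to 0.35 rad either way; at yaw 0 its x points away from the robot. Dial axis at its x = +5, y = 0 mm; start button at x = -92, y = -62 mm (near right corner seen from the robot).
- dial (a joint): angle of the dial in rad, growing clockwise seen from above. Four sprung detents hold it: 0 (one dot), 0.6 (two), 1.2 (three, wanted), 1.8 (four); end stops -0.1 and 1.9. It starts in the first or second. Humps near 0.3, 0.9 and 1.5, each taking up to 0.03 N m (0.7 N at the rim); past a hump it pulls itself into the next detent when let go.
- dial_top (a point): centre of the flat top face of the dial, a grey plastic disc 96 mm in diameter with knurled rim, too wide to grasp, 12 mm thick, its top 18 mm above the heater's top. It rides on a spring: pressed, it sinks up to 5 mm (3 N to start, 7 N fully down) and comes back. A fingertip pressed on it 30 to 40 mm from the centre and moved round in an arc turns it by friction.
- dial_seat: the sprung seat under the dial, which carries the dial up and down but does not turn; origin on the dial's axis at the level of the heater's top, z up, 18 mm below the dial's top face.
- dial_pointer (a point): outer end of the white pointer line inlaid flush in the dial's top, 45 mm from the dial's centre; it turns with the dial. At dial angle q the pointer stands at 0.9 - q rad (counter-clockwise from above) from the heater's x axis.
- mark3 (a point): innermost dot of the third mark, on the heater's top 59 mm from the dial's axis. The marks are four radial rows of flat black dots, 1, 2, 3 and 4 dots, clockwise round the far side of the dial; the pointer stands at this one when the dial is set right.
- start_top (a point): centre of the top of the start button, a white round push button 30 mm in diameter in a grey housing on the heater's top, pressed downward.
- start (a joint): travel of the start button in m, 0 up, 0.006 fully down (about 5 N); springs back when let go.
- bucket: white plastic bucket, 184 mm across the rim, 170 mm tall; its origin is the centre of its underside, z up. Bystander, leave it where it stands.
- colander: stainless steel colander, 210 mm across the rim, 250 mm over its two handles (along its y), 75 mm tall; its origin is the centre of its underside, z up. Bystander, leave it where it stands.
- plunger: black plunger standing on its cup, cup 120 mm across, 265 mm tall; its origin is the centre of its underside, z up. Bystander, leave it where it stands.
- cleaner: white cleaner bottle, 64 mm in diameter, 190 mm tall; its origin is the centre of its underside, z up. Bystander, leave it where it stands.
- soap_box: yellow plastic soap box, lid shut, 82 (x) x 104 (y) x 41 mm; its origin is the centre of its underside, z up. Bystander, leave it where it stands.
- tee: grey PVC tee piece lying flat, 90 mm along its y, branch reaching 49 mm to its -x, 42 mm tall; its origin is the centre of its underside, z up. Bystander, leave it where it stands.
- coupling: brass pipe coupling, a ring 54 mm across, 30 mm tall; its origin is the centre of its underside, z up. Bystander, leave it where it stands.

How it is judged:
By the outcome, as a careful person would: the job done as asked, in the order asked, and still so for the second after the job is handed in, with the robot touching nothing.
It also fails if it takes over 45 s, if anything falls off the work surface, if the arm or the gripper's body presses on something with over 40 N, if the wrist force passes 120 N, or if a joint passes its speed limit or range.

ROBOT

A 6-joint arm with a two-finger parallel gripper is mounted at the origin on the work surface. World frame = base frame: x ahead of the robot, y to its left, z up, the work surface at z = 0. Lengths are in m, angles in rad, forces in N, time in s.
With the tool pointing down it reaches from about 0.325 to 0.9 m from the base axis. Payload 6.1 kg.
Tool frame: the origin (TCP) lies on the front face of the gripper's body, between the roots of the fingers; the fingertips stand 70 mm ahead of it and the grasp point (between the pads) lies 51 mm ahead of it; z points along the fingers, y is the line along which they close (so a half turn about z gives the same grasp; the last joint's range is limited). The gripper opens to 87 mm and grips with 3 to 60 N. Pads are 19 mm wide; open, the fingers measure 117 mm over their backs; the gripper's body (75 mm by 190 mm) begins 51 mm behind the grasp point.
Start: joints at [1.155, 0.22, 1.526, -0, 1.395, -0.126], TCP at [0.179, 0.599, 0.292] pointing down, gripper open.
Joint ranges: [-2.98, 2.98], [-0.91, 2.08], [0.09, 2.57], [-1.24, 4.39], [0.2, 2.65], [-2.68, 2.68]. Speed limits (rad/s): [2.57, 2.57, 3.01, 3.14, 3.14, 3.14].

INTERFACE

Orientations are given as a unit quaternion [x, y, z, w].
In Python, from plant import read_state, get_image, sign_off gives the robot as it stands.
- The arm moves only by the tool jog_arm, never from a script. Its argument "plan" is a list of rows, each a list of 2 entries, a list of its own where there are three numbers: the shift along the tool's x, y, z in mm, then the turn, a rotation vector about the tool's x, y, z in rad. In form: [[[tx, ty, tz], [rx, ry, rz]], ...]. A call has 1 to 8 rows; each row is the pose to reach, as a shift and turn from the pose commanded when the call began, along the tool's axes at that moment; what a row does not reach only later rows make up. A row lasts 1/8 s, in which the tool goes at most 62.5 mm and 10.7 degrees, less where a joint would pass 70% of its speed; a pose out of reach is approached as far as the arm can. A call with a gripper value outside its range is refused whole. "grip" is the opening, from 0 (shut) to 1 (fully open), set as the call begins (left out, the last holds). The fingers move at their own pace and stop on an object; the grip force is fixed at half the most. Time passes only in rows, so rows that repeat a pose let the fingers close. It gives the time, the measured TCP pose, the force, the opening and the grip force at its end, in the units of the state.
- read_state(): the state, without advancing time (a new reading comes with each control period).
- get_image(name): name is "scene" or "top" or "wrist"; returns a dict with "pixels" (480x640x3 uint8, red, green, blue), "K" (3x3 intrinsics, pixels), "rvec" (rotation vector, rad) and "tvec" (3), from world to camera coordinates, as OpenCV has them. Camera axes: x right, y down, z forward; pixel columns grow to the right and rows downward; lengths in m; the calibration is good to about 2 mm. A picture is of the moment at which its call begins. There is no depth.
- sign_off(): hands the job in; it is judged then, once.
The state is a dict: "time": time; "qpos": joint angles; "qvel": joint speeds; "tau": joint torques, N m; "eef_pos": TCP position; "tool_rot": TCP orientation; "wrist_force": force on the tool from outside, world axes, zero at the start; "wrist_torque": the same for the moment, N m; "gripper_width": finger opening in m; "finger_force": force on a finger pad.
Only numpy, scipy, OpenCV 4.12 (cv2) and the standard library are available. Lean on these libraries where they do the work, as an engineer would, in place of code of your own. Each camera call takes 0.05 s, during which the arm holds its last target. There are 200 camera calls.

## Working session

There is one attempt and no reset: what is moved stays moved. The work goes in short steps, Python scripts to look and compute and a tool call to move; the robot and the scene stay as the last step left them, time stands still between calls to the robot, and variables do not carry over. Pictures are saved under pics/ and viewed, at most 10 in all, crops included, and the job is handed in when it is done.

Besides the shell and the picture viewer there is one more tool, called after ">>>" in YAML: its name, and indented under it one key for each argument. jog_arm: Moves the arm, as the interface text tells. Its arguments: {"type":"object","properties":{"plan":{"type":"array"},"grip":{"type":"number"}},"required":["plan"]}

```bash
mkdir -p pics; python3 - <<'E'
from plant import *
import cv2,pickle
s=read_state();print(s)
d={}
for n in("top","scene"):
    i=get_image(n);d[n]=i;cv2.imwrite(f"pics/{n}0.png",i["pixels"][:,:,::-1]);print(n,i["K"],i["rvec"],i["tvec"])
pickle.dump(d,open("d0.pkl","wb"))
E
```

```text
{'time': 0.0, 'qpos': array([ 1.15489209e+00,  2.21217809e-01,  1.52761138e+00, -2.80827132e-05,
        1.39467465e+00, -1.26100280e-01]), 'qvel': array([ 1.97742066e-04,  1.78529950e-04, -9.85691097e-04, -3.47525300e-04,
        2.86595216e-05,  8.28627602e-04]), 'tau': array([-7.74885666e-04, -4.94609463e+01, -3.87376893e+01,  6.99611474e-02,
        5.69583778e-02, -1.52968955e-04]), 'eef_pos': array([0.17841797, 0.59849062, 0.29114213]), 'tool_rot': array([ 1.44392925e-01,  9.89519969e-01, -9.24414661e-04, -2.42491676e-04]), 'wrist_force': array([0.09892419, 0.27996527, 0.40967841]), 'wrist_torque': array([ 0.02211089, -0.0060879 ,  0.05229561]), 'finger_force': 0.0, 'gripper_width': 0.08708491002866221}
top [[543.94178071   0.         314.34562816]
 [  0.         543.94178071 237.24176338]
 [  0.           0.           1.        ]] [ 2.14326141 -2.1572265   0.19847358] [-0.0077816   0.59613908  1.15875517]
scene [[435.71388214   0.         311.55836172]
 [  0.         435.71388214 231.02337022]
 [  0.           0.           1.        ]] [ 1.40194602  1.92041039 -1.02564566] [ 0.17688637 -0.21362549  1.58488614]
```

View pics/top0.png

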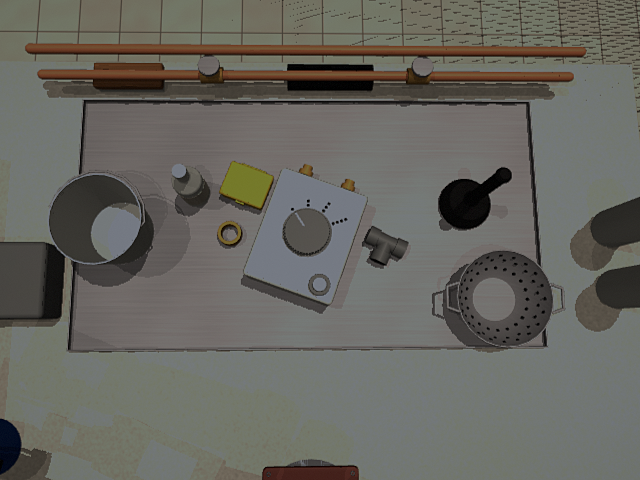

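View pics/scene0.png

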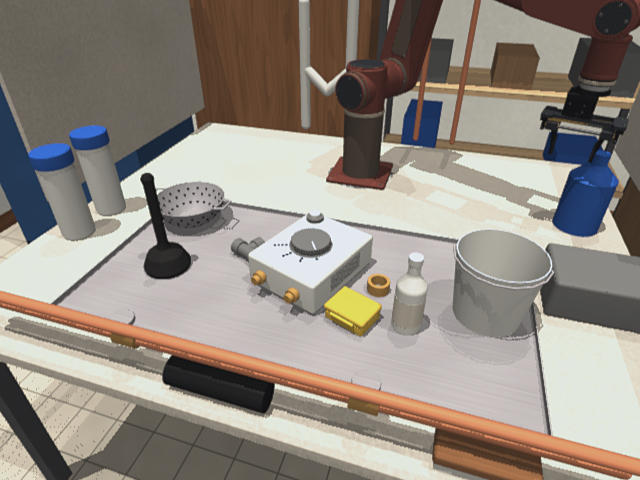

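The top view shows the heater near (305,235), dial centre about (307,232), and button about (319,285). The pointer aims at the one-dot mark near (293,210). I'll enlarge both views to measure these.

```bash
cat > h.py <<'E'
import numpy as np,cv2
def P(i):
    R=cv2.Rodrigues(np.array(i["rvec"]))[0];return R,np.array(i["tvec"]).ravel(),np.array(i["K"])
def ray(i,uv,z):
    R,t,K=P(i);d=R.T@np.linalg.inv(K)@[uv[0],uv[1],1];c=-R.T@t
    return c+d*(z-c[2])/d[2]
def proj(i,X):
    R,t,K=P(i);return cv2.projectPoints(np.array(X,float).reshape(-1,3),np.array(i["rvec"]),np.array(i["tvec"]),K,None)[0].reshape(-1,2)
E
python3 - <<'E'
import pickle,cv2,numpy as np
from h import *
d=pickle.load(open("d0.pkl","rb"))
a=d["top"]["pixels"][160:310,235:385,::-1];b=d["scene"]["pixels"][200:320,240:390,::-1]
c=np.hstack([cv2.resize(a,(400,400),interpolation=2),cv2.resize(b,(400,320),interpolation=2)[:,:]if 0 else np.pad(cv2.resize(b,(400,320),interpolation=2),((0,80),(0,0),(0,0)))])
cv2.imwrite("pics/crop.png",np.clip(c*1.5,0,255))
t=d["top"]
for uv,z in[((307,232),.109),((319,285),.105),((325,207),.091),((292,210),.091),((284,169),.091),((367,197),.091),((328,305),.091),((244,275),.091)]:print(uv,ray(t,uv,z).round(4))
E
```

```text
(307, 232) [0.5975 0.0053 0.109 ]
(319, 285) [ 0.4861 -0.019   0.105 ]
(325, 207) [ 0.6551 -0.0341  0.091 ]
(292, 210) [0.6487 0.0371 0.091 ]
(284, 169) [0.7399 0.0543 0.091 ]
(367, 197) [ 0.677  -0.1254  0.091 ]
(328, 305) [ 0.4451 -0.0379  0.091 ]
(244, 275) [0.5092 0.1384 0.091 ][ WARN:0@0.040] global loadsave.cpp:1063 imwrite_ Unsupported depth image for selected encoder is fallbacked to CV_8U.
```

View pics/crop.png

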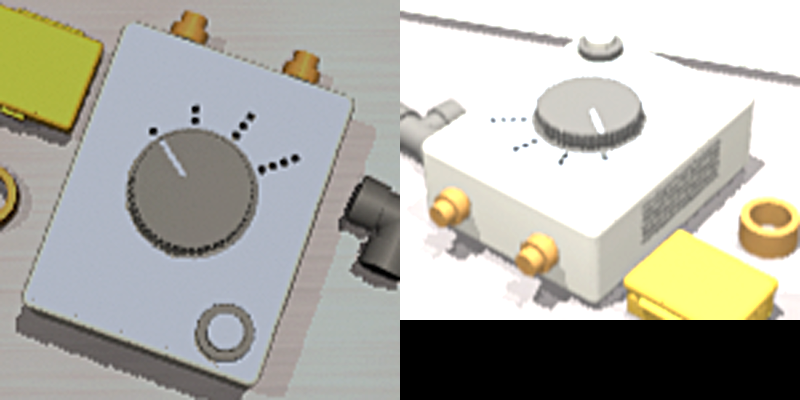

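```bash
python3 - <<'E'
import pickle
from h import *
from scipy.optimize import least_squares
d=pickle.load(open("d0.pkl","rb"))
f=lambda x,y,ox,oy:((x+.5)*.375-.5+ox,(y+.5)*.375-.5+oy)
L=[[5,0,109]]+[[5+59*np.cos(.9-q),59*np.sin(.9-q),91] for q in(0,.6,1.2,1.8)]
L=np.array(L)/1e3
T=[f(x,y,235,160) for x,y in[(192.5,191.5),(153,131),(195,121),(236,135),(262,170)]]
S=[f(x,y-0,240-150,200) for x,y in[(589,106),(604,156),(562,162),(534,142),(523,119)]]
def W(p,L):
    c,s=np.cos(p[3]),np.sin(p[3]);return L@np.array([[c,s,0],[-s,c,0],[0,0,1]])+p[:3]
r=lambda p:np.r_[proj(d["top"],W(p,L))-T,proj(d["scene"],W(p,L))-S].ravel()
o=least_squares(r,[.6,0,0,-.35],loss='soft_l1');p=o.x;print(p.round(4));print(r(p).reshape(-1,2).round(1))
print("dial",W(p,np.array([[.005,0,.109]])),"btn xy",W(p,np.array([[-.092,-.062,.1]])), ray(d["top"],f(223.5,331.5,235,160),.105))
bs=f(601,38,90,200);bt=f(223.5,332,235,160)
for z in(.095,.1,.105,.11,.115):print(z,ray(d["top"],bt,z).round(4),ray(d["scene"],bs,z).round(4))
dp=ray(d["top"],f(163,141,235,160),.109+p[2]);dc=W(p,L[:1])[0];v=dp-dc
print("pointer q",.9-(np.arctan2(v[1],v[0])-p[3]),np.hypot(v[0],v[1]))
E
```

```text
[ 5.956e-01  7.700e-03  3.000e-04 -3.530e-01]
[[-0.2 -0.8]
 [ 0.1  0.3]
 [ 0.1  0.1]
 [-0.1  0.3]
 [-0.3  0.1]
 [-0.5 -0.8]
 [-0.3  1. ]
 [ 0.5 -1.8]
 [-0.3  0.2]
 [ 0.1  0.6]]
dial [[0.60024775 0.00599436 0.10931177]] btn xy [[ 0.48779363 -0.01864447  0.10031177]] [ 0.48823252 -0.01796703  0.105     ]
0.095 [ 0.4886 -0.0183  0.095 ] [ 0.4673 -0.0236  0.095 ]
0.1 [ 0.4882 -0.0181  0.1   ] [ 0.475  -0.0211  0.1   ]
0.105 [ 0.4878 -0.018   0.105 ] [ 0.4826 -0.0187  0.105 ]
0.11 [ 0.4875 -0.0178  0.11  ] [ 0.4903 -0.0162  0.11  ]
0.115 [ 0.4871 -0.0176  0.115 ] [ 0.4979 -0.0138  0.115 ]
pointer q 0.018914491769392305 0.04516106809800651
```

>>> jog_arm:
  plan:
    - [[-34,-29,0],[0,0,0]]
    - [[-67,-57,0],[0,0,0]]
    - [[-101,-86,0],[0,0,-0.04]]
    - [[-135,-115,0],[0,0,-0.08]]
    - [[-169,-143,0],[0,0,-0.12]]
    - [[-202,-172,0],[0,0,-0.16]]
    - [[-236,-200,0],[0,0,-0.16]]
    - [[-270,-229,0],[0,0,-0.16]]
  grip: 0

```text
time: 1.1
eef_pos: [0.3723, 0.301, 0.2919]
tool_rot: [0.065, 0.998, -0.0, -0.0]
wrist_force: [0.1, 0.2, 0.6]
gripper_width: 0.0151
finger_force: 0.0
```

```bash
cat >> h.py <<'E'
def rows(c,targets):
    """c=(x,y,z,yaw of tool y) commanded; targets same (m, rad); prints tool-frame rows (mm, rad)"""
    a=c[3]
    for t in targets:
        w=(np.array(t[:3])-c[:3])*1e3
        print([[round(float(w[0]*np.sin(a)*-1+w[1]*np.cos(a)),1),round(float(w[0]*np.cos(a)+w[1]*np.sin(a)),1),round(float(-w[2]),1)],[0,0,round(-(t[3]-a),3)]])
E
python3 - <<'E'
from h import *
rows((.3722,.3025,.292,1.441),[(.565,.005,.230,1.60)])
D=np.array([.600,.006])
arc=lambda s,z:(*(D+.035*np.array([np.cos(np.pi+.03-s),np.sin(np.pi+.03-s)])),z,1.60-s)
rows(arc(0,.18),[arc(k*.1,.175) for k in range(13)])
E
```

```text
[[-229.7, -270.0, 62.0], [0, 0, -0.159]]
[[-0.0, 0.0, 5.0], [0, 0, -0.0]]
[[-0.2, 3.5, 5.0], [0, 0, 0.1]]
[[-0.7, 7.0, 5.0], [0, 0, 0.2]]
[[-1.6, 10.3, 5.0], [0, 0, 0.3]]
[[-2.8, 13.6, 5.0], [0, 0, 0.4]]
[[-4.3, 16.8, 5.0], [0, 0, 0.5]]
[[-6.1, 19.8, 5.0], [0, 0, 0.6]]
[[-8.2, 22.6, 5.0], [0, 0, 0.7]]
[[-10.6, 25.1, 5.0], [0, 0, 0.8]]
[[-13.2, 27.4, 5.0], [0, 0, 0.9]]
[[-16.1, 29.5, 5.0], [0, 0, 1.0]]
[[-19.1, 31.2, 5.0], [0, 0, 1.1]]
[[-22.3, 32.6, 5.0], [0, 0, 1.2]]
```

>>> jog_arm:
  plan:
    - [[-30,-35,0],[0,0,-0.02]]
    - [[-60,-70,0],[0,0,-0.04]]
    - [[-90,-106,0],[0,0,-0.06]]
    - [[-125,-147,0],[0,0,-0.08]]
    - [[-160,-188,10],[0,0,-0.11]]
    - [[-195,-229,30],[0,0,-0.14]]
    - [[-229.7,-270,50],[0,0,-0.159]]
    - [[-229.7,-270,62],[0,0,-0.159]]

```text
time: 2.1
eef_pos: [0.5654, 0.0018, 0.2284]
tool_rot: [-0.013, 1.0, -0.0, -0.001]
wrist_force: [-0.0, 0.4, 0.8]
gripper_width: 0.0002
finger_force: 0.0
```

>>> jog_arm:
  plan:
    - [[0,0,0],[0,0,0]]
    - [[0,0,20],[0,0,0]]
    - [[0,0,40],[0,0,0]]
    - [[0,0,40],[0,0,0]]

```text
time: 2.6
eef_pos: [0.563, 0.0062, 0.1882]
tool_rot: [-0.015, 1.0, 0.0, -0.002]
wrist_force: [-0.2, -0.5, -0.2]
gripper_width: 0.0001
finger_force: 0.0
```

>>> jog_arm:
  plan:
    - [[-1,0,6],[0,0,0]]
    - [[-1,0,9],[0,0,0]]
    - [[-1,0,10.5],[0,0,0]]
    - [[-1,0,12],[0,0,0]]
    - [[-1,0,12],[0,0,0]]
    - [[-1,0,12],[0,0,0]]

```text
time: 3.35
eef_pos: [0.5661, 0.0049, 0.179]
tool_rot: [-0.015, 1.0, -0.0, 0.001]
wrist_force: [-2.2, 1.4, 5.4]
gripper_width: 0.0005
finger_force: 2.7
```

>>> jog_arm:
  plan:
    - [[0,0,0.7],[0,0,0]]
    - [[-0.2,3.5,0.7],[0,0,0.1]]
    - [[-0.7,7.0,0.7],[0,0,0.2]]
    - [[-1.6,10.3,0.7],[0,0,0.3]]
    - [[-2.8,13.6,0.7],[0,0,0.4]]
    - [[-4.3,16.8,0.7],[0,0,0.5]]
    - [[-6.1,19.8,0.7],[0,0,0.6]]
    - [[-6.1,19.8,0.7],[0,0,0.6]]

```text
time: 4.35
eef_pos: [0.572, 0.0248, 0.1786]
tool_rot: [0.282, 0.959, 0.0, 0.001]
wrist_force: [-1.6, -0.9, 5.1]
gripper_width: 0.0004
finger_force: 2.9
```

```bash
python3 - <<'E'
from plant import *
import cv2,numpy as np
a=get_image("top")["pixels"][160:310,235:385,::-1];b=get_image("scene")["pixels"][200:320,240:390,::-1]
c=np.hstack([cv2.resize(a,(400,400),interpolation=2),np.pad(cv2.resize(b,(400,320),interpolation=2),((0,80),(0,0),(0,0)))])
cv2.imwrite("pics/c1.png",np.clip(c*1.5,0,255).astype(np.uint8))
E
```

```text
(no output)
```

View pics/c1.png

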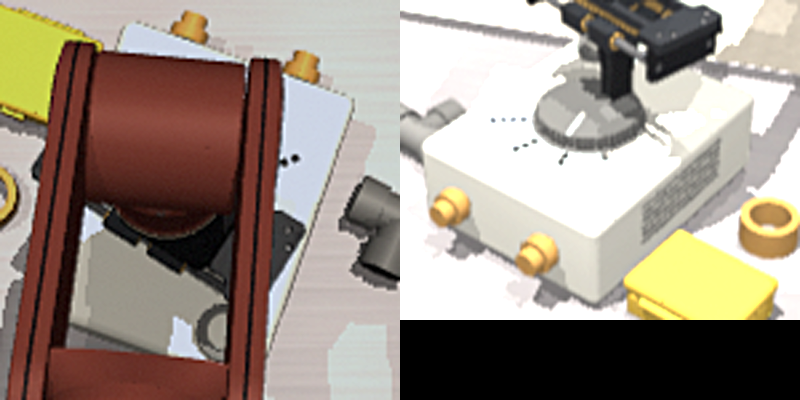

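The scene crop shows the pointer running from (585,112) to (570,135), towards the two-dot mark at (562,160). The dial has turned about 0.6 rad with no slip, so I'll continue the arc.

>>> jog_arm:
  plan:
    - [[-0.2,3.5,0.2],[0,0,0.1]]
    - [[-0.7,7.0,0.2],[0,0,0.2]]
    - [[-1.6,10.3,0.2],[0,0,0.3]]
    - [[-2.8,13.6,0.2],[0,0,0.4]]
    - [[-4.3,16.8,0.2],[0,0,0.5]]
    - [[-5.9,19.5,0.2],[0,0,0.59]]
    - [[-5.9,19.5,0.2],[0,0,0.59]]
    - [[-5.9,19.5,0.2],[0,0,0.59]]

```text
time: 5.45
eef_pos: [0.588, 0.0373, 0.1787]
tool_rot: [0.548, 0.836, 0.0, 0.002]
wrist_force: [0.6, -2.8, 5.5]
gripper_width: 0.0006
finger_force: 2.8
```

```bash
python3 - <<'E'
from plant import *
import cv2,numpy as np
b=get_image("scene")["pixels"][200:320,240:390,::-1]
cv2.imwrite("pics/c2.png",np.clip(cv2.resize(b,(750,600),interpolation=2)*1.3,0,255).astype(np.uint8))
E
```

```text
(no output)
```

View pics/c2.png

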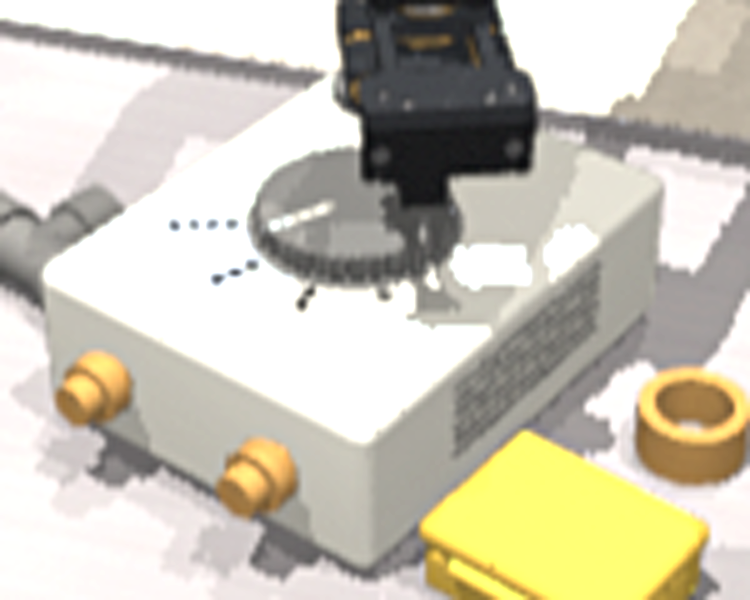

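The pointer runs from (333,207) to (270,230), near the three-dot mark at (253,265). I'll work out the angle from these pixels.

```bash
python3 - <<'E'
import pickle
from h import *
i=pickle.load(open("d0.pkl","rb"))["scene"]
D=np.array([.600,.006])
for z in (.105,.107,.109):
  p=[ray(i,((x+.5)/5-.5+240,(y+.5)/5-.5+200),z) for x,y in[(333,207),(270,230)]]
  for v in(p[1][:2]-D,(p[1]-p[0])[:2]):print(z,.9-.353-np.arctan2(v[1],v[0]),np.hypot(*v))
E
```

```text
0.105 1.2859427226185236 0.04505832125969862
0.105 1.247377118237659 0.035015506676430046
0.107 1.2326935670690444 0.046350092501450356
0.107 1.2473771182376576 0.034900446185698646
0.109 1.1824654963679877 0.047765970206658744
0.109 1.247377118237658 0.034785385694967155
```

>>> jog_arm:
  plan:
    - [[0,0,-3],[0,0,0]]
    - [[0,0,-8],[0,0,0]]
    - [[0,0,-30],[0,0,0]]
    - [[-3,-30,-30],[0,0,0]]
    - [[-5,-60,-30],[0,0,0]]
    - [[-8,-90,-30],[0,0,0]]
    - [[-10.8,-113.7,-30],[0,0,0]]
    - [[-10.8,-113.7,-30],[0,0,0]]

```text
time: 6.5
eef_pos: [0.4855, -0.0172, 0.2068]
tool_rot: [0.549, 0.836, -0.0, -0.001]
wrist_force: [1.3, -0.1, -0.2]
gripper_width: 0.0001
finger_force: 0.0
```

```bash
python3 - <<'E'
from plant import *
import cv2,numpy as np
b=get_image("scene")["pixels"][200:320,240:390,::-1]
cv2.imwrite("pics/c3.png",np.clip(cv2.resize(b,(750,600),interpolation=2)*1.3,0,255).astype(np.uint8))
E
```

```text
(no output)
```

View pics/c3.png

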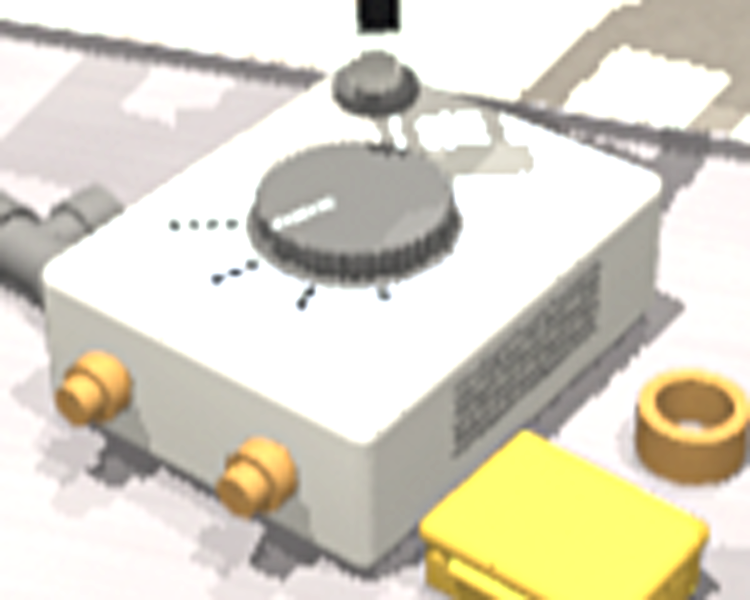

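The dial has risen and the pointer runs from (333,203) to (277,222), at the three-dot mark. The button, at (375,70), stands proud of its housing, so I'll press it now.

>>> jog_arm:
  plan:
    - [[-1,2,15],[0,0,0]]
    - [[-1,2,25],[0,0,0]]
    - [[-1,2,28],[0,0,0]]
    - [[-1,2,30],[0,0,0]]
    - [[-1,2,32],[0,0,0]]
    - [[-1,2,34],[0,0,0]]
    - [[-1,2,34],[0,0,0]]

```text
time: 7.42
eef_pos: [0.4899, -0.0169, 0.1792]
tool_rot: [0.548, 0.837, -0.0, -0.0]
wrist_force: [-23.3, 3.9, 50.0]
gripper_width: 0.0005
finger_force: 25.1
```

>>> jog_arm:
  plan:
    - [[0,0,-4],[0,0,0]]
    - [[0,0,-4],[0,0,0]]

```text
time: 7.68
eef_pos: [0.4897, -0.0169, 0.1798]
tool_rot: [0.548, 0.836, 0.0, 0.0]
wrist_force: [-7.8, 2.2, 21.8]
gripper_width: 0.0007
finger_force: 11.3
```

>>> jog_arm:
  plan:
    - [[0,0,-2],[0,0,0]]
    - [[0,0,-2],[0,0,0]]

```text
time: 7.92
eef_pos: [0.4896, -0.0169, 0.18]
tool_rot: [0.548, 0.836, 0.0, 0.0]
wrist_force: [-2.9, 2.0, 10.3]
gripper_width: 0.0004
finger_force: 4.9
```

>>> jog_arm:
  plan:
    - [[0,0,-2],[0,0,0]]
    - [[0,0,-2],[0,0,0]]

```text
time: 8.18
eef_pos: [0.4895, -0.0169, 0.1813]
tool_rot: [0.548, 0.836, 0.0, 0.0]
wrist_force: [0.2, 1.9, 4.0]
gripper_width: 0.0003
finger_force: 2.0
```

>>> jog_arm:
  plan:
    - [[0,0,-2],[0,0,0]]
    - [[0,0,-2],[0,0,0]]

```text
time: 8.43
eef_pos: [0.4893, -0.0171, 0.1834]
tool_rot: [0.548, 0.836, 0.0, 0.0]
wrist_force: [1.7, 2.6, 3.1]
gripper_width: 0.0005
finger_force: 1.4
```

>>> jog_arm:
  plan:
    - [[0,0,-2],[0,0,0]]
    - [[0,0,-2],[0,0,0]]

```text
time: 8.68
eef_pos: [0.4889, -0.0173, 0.1853]
tool_rot: [0.548, 0.836, -0.0, -0.0]
wrist_force: [1.2, 0.5, 0.8]
gripper_width: 0.0005
finger_force: 0.9
```

The button bottomed at z of about 0.180 and lost contact at about 0.186. That is the full 6 mm stroke at about 5 N. I'll withdraw the hand.

>>> jog_arm:
  plan:
    - [[0,0,-20],[0,0,0]]
    - [[0,0,-50],[0,0,0]]
    - [[0,0,-90],[0,0,0]]
    - [[0,-30,-120],[0,0,0]]
    - [[30,-60,-120],[0,0,0]]
    - [[60,-70,-120],[0,0,0]]
    - [[100,-70,-120],[0,0,0]]
    - [[140,-70,-120],[0,0,0]]

```text
time: 9.68
eef_pos: [0.3678, 0.0837, 0.3047]
tool_rot: [0.549, 0.836, -0.001, -0.0]
wrist_force: [0.0, -0.2, 1.0]
gripper_width: 0.0002
finger_force: 0.0
```

>>> jog_arm:
  plan:
    - [[40,0,0],[0,0,0]]
    - [[80,0,0],[0,0,0]]
    - [[80,0,0],[0,0,0]]
    - [[80,0,0],[0,0,0]]

```text
time: 10.18
eef_pos: [0.337, 0.1561, 0.3049]
tool_rot: [0.548, 0.836, -0.001, -0.0]
wrist_force: [-0.6, -0.1, -0.9]
gripper_width: 0.0002
finger_force: 0.0
```

```bash
python3 - <<'E'
from plant import *
import cv2,numpy as np
print(read_state()["eef_pos"])
a=get_image("top")["pixels"][160:310,235:385,::-1];b=get_image("scene")["pixels"][200:320,240:390,::-1]
c=np.hstack([cv2.resize(a,(400,400),interpolation=2),np.pad(cv2.resize(b,(400,320),interpolation=2),((0,80),(0,0),(0,0)))])
cv2.imwrite("pics/c4.png",np.clip(c*1.5,0,255).astype(np.uint8))
E
```

```text
[0.3369898  0.15612087 0.3049058 ]
```

View pics/c4.png

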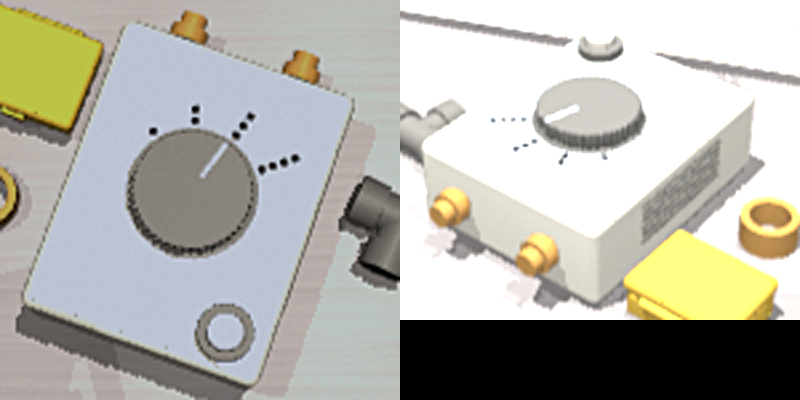

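The pointer, from (202,177) to (227,146), lines up with the three-dot row at (236,135). The button is back up and nothing else has moved, so I'll hand the job in.

```bash
python3 -c "
from plant import *
print(sign_off())"
```

```text
the job is handed in; nothing more can be done
None
```

The dial is set at the third heat mark (three dots), the start button was then pressed fully down and has sprung back, the hand is clear, and the job is handed in.

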